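# Vent a pressure pot and take off its quarter-turn cap of unknown thread hand

## Robot

A 7-joint arm with a two-finger parallel gripper is mounted at the origin on a cart in front of the work surface, level with it; the furniture and walls round the work are solid. World frame = base frame: x ahead of the robot, y to its left, z up, the work surface at z = 0. Lengths are in m, angles in rad, forces in N, time in s.
With the tool pointing down it reaches from about 0.4 to 0.85 m from the base axis. Payload 10.4 kg.
Tool frame: the origin (TCP) lies between the finger pads; the fingertips stand tip_extent ahead of it and the grasp point (between the pads) lies 2 mm behind it (tip_extent is the distance from the TCP to the fingertips, in m); z points along the fingers, y is the direction in which the jaws open and shut (so a half turn about z gives the same grasp; the last joint's range is limited). The gripper opens to 87 mm and grips with 3 to 60 N. Pads are 19 mm wide; open, the fingers measure 117 mm over their backs; the gripper's body (75 mm by 190 mm) begins 51 mm behind the grasp point.
Start: joints at [1.186, 0.332, -0.065, 1.46, 0.022, 1.35, -0.088], TCP at [0.221, -0.585, 0.24] pointing down, gripper open.
Joint ranges: [-2.6, 2.6], [-0.5, 2.12], [-1.47, 1.34], [0.16, 2.42], [-1.27, 4.41], [0.06, 2.06], [-2.6, 2.6]. Speed limits (rad/s): [2.22, 2.22, 2.79, 2.79, 3.14, 3.14, 3.14].

## Interface

Orientations are given as a unit quaternion [x, y, z, w].
In Python, from bench import read_state, camera, camera_params, close_job, tip_extent gives the robot as it stands. The module is installed in compiled form; this text tells all that it offers.
- The arm moves only by the tool send_rows, never from a script. Its argument "steps" is a list of rows, each a list of 7 numbers: the turn, a rotation vector about the tool's x, y, z in degrees, then the shift along the tool's x, y, z in m, then the gripper's target within -1 to 1 (shut at 1, half-way at 0, fully open at -1). In form: [[ax, ay, az, x, y, z, jaw], ...]. A call has exactly 10 rows; each row shifts and turns the pose as measured when the row begins, along the tool's axes as they then stand; what a row does not reach is not made up. A row lasts 1/10 s, in which the tool goes at most 50 mm and 8.59 degrees, less where a joint would pass 70% of its speed; a pose out of reach is approached as far as the arm can. A call with a gripper value outside its range is refused whole. The fingers move at their own pace and stop on an object; "force" is the grip in N (left out, the last holds). Time passes only in rows, so rows that do not move let the fingers close, or fill a call up. It gives the time, the measured TCP pose, the force and the opening at its end, in the units of the state.
- read_state(): the state, without advancing time (a new reading comes with each control period).
- camera(name): name is "scene" or "top" or "wrist"; returns (picture, depth): 420x560x3 uint8, blue, green, red; 420x560 float32, m along the optical axis (not along the pixel's ray), 0 where there is no reading.
- camera_params(name): a dict with "camera_matrix" (3x3 intrinsics, pixels), "world_from_camera" (4x4, takes a point from camera to world coordinates). Camera axes: x right, y down, z forward; pixel columns grow to the right and rows downward; lengths in m; the calibration is good to about 2 mm. A picture is of the moment at which its call begins: read the wrist's pose just before it. camera_params takes no time and is no camera call; for the wrist camera it gives the pose at the moment of the call.
- close_job(): hands the job in, once; it reports no verdict.
The state is a dict: "time": time; "joint_positions": joint angles; "joint_vel": joint speeds; "joint_torque": joint torques, N m; "ee_pos": TCP position; "eef_rot": TCP orientation; "ft_force": force on the tool from outside, world axes, zero at the start; "torque": the same for the moment, N m; "width": finger opening in m.
Only numpy, scipy, OpenCV 4.12 (cv2) and the standard library are available. Lean on these libraries where they do the work, as an engineer would, in place of code of your own. Each camera call takes 0.05 s, during which the arm holds its last target.

## Task

Before opening the pressure pot on the hob, let its pressure off by pushing the small sprung plunger on its lid fully down, and let it come up again. Then take off the round cap with the grip bar: it comes free with less than a quarter turn, but nobody knows whether its thread is left- or right-handed, so try it both ways until you find the one in which it loosens. Finish still holding the cap level in the gripper, lifted about 10 cm straight up off its neck, and leave the open pan, the phone and the jar where they stand.

Things in the scene. Friction and masses are not known exactly. Their poses are not given: they have to be found in the camera images.
- pot: low steel pressure pot, 200 mm across, fixed on one of the two front burners (an open pan is on the other); lid top flat, 92 mm above the pot's underside; loop handles at its own +y and -y (128 mm from its centre). Origin: centre of its underside, about 40 mm above the hob; z up, -x its front; cap and plunger are at the front. A fixed steel dome 12 mm high at (35, 62) mm on the lid does nothing.
- neck (a point): centre of the neck on the lid top, where the cap's lower rim sits ((-30, 25, 92) mm in the pot's frame; same axes). Hidden under the cap: a fixed stub 20 mm high, under whose lip two lugs of the cap are caught. Turned 50 degrees or more from the pot's x, the cap lifts straight off (clear after 20 mm); at smaller angles it catches after 2 to 3 mm.
- cap: loose black round cap, 80 mm across, 29 mm high, 0.11 to 0.2 kg, with a grip bar on top: 66 mm long (cap's x), 18 mm wide (y), upright sides, top 61 mm above the lower rim. Origin: centre of the lower rim; z up. Starts with x along the pot's x within 5 degrees. The wrong way it meets a hard stop 9 to 16 degrees from the pot's x; the right way it turns freely to an end stop about 70 degrees from it.
- cap_grip (a point): point on the cap's axis in the middle of the grip bar, 45 mm above its lower rim, 16 mm above the cap's round top and 16 mm below the top of the bar. Whether the cap loosens clockwise or counter-clockwise changes from start to start and cannot be seen.
- plunger (a joint): stroke of the sprung plunger in m: 0 up (its rest), 0.010 fully down; it takes about 2.5 N to start, 8 N at the bottom, and springs back when released
- plunger_top (a point): centre of the top of the plunger, a black button 24 mm across in a dark steel collar 40 mm across, at the side of the lid ((-35, -62) mm in the pot's frame), 26 mm above the lid top at rest, 87 mm from the cap's axis; pressed straight down; moves with it
- phone: black closed flip phone, 46 x 95 x 19 mm, loose at the front edge of the hob between the two front burners; origin centre of its underside; a bystander
- canister_1: open white porcelain jar with flower sprigs, 114 mm across, 122 mm high, loose on the worktop right of the hob; origin centre of its underside; a bystander
- pan: open steel pan without a lid, 190 mm across, 70 mm high, two black loop handles, loose on the other front burner; origin centre of its underside; a bystander

How it is judged:
By the outcome, as a careful person would: the job done as asked, in the order asked, and still so for the second after the job is handed in, while the arm keeps its last pose, push and grip.
It also fails if it takes over 61 s, if anything falls off the work surface, if the arm or the gripper's body presses on something with over 40 N, if the wrist force passes 120 N, or if a joint passes its speed limit or range.

## Working session

There is one attempt and no reset: what is moved stays moved. The work goes in short steps, Python scripts to look and compute and a tool call to move; the robot and the scene stay as the last step left them, time stands still between calls to the robot, and variables do not carry over. Pictures are saved under pics/ and viewed, and the job is handed in when it is done.

Besides the shell and the picture viewer there is one more tool, called by a JSON object that holds its "name" and its "arguments", one argument or row to a line. send_rows: Moves the arm, as the interface text tells. Its arguments: {"type":"object","properties":{"steps":{"type":"array"},"force":{"type":"number"}},"required":["steps"]}

```bash
mkdir -p pics
python3 - <<'E'
from bench import *
import cv2,numpy as np
s=read_state(); print(s['time'],s['ee_pos'],s['eef_rot'],s['width'],s['ft_force'],tip_extent if not callable(tip_extent) else tip_extent())
for n in ['scene','top','wrist']:
    p=camera_params(n); im,d=camera(n)
    cv2.imwrite(f'pics/{n}0.png',im); np.savez(f'{n}0.npz',im=im,d=d,K=p['camera_matrix'],T=p['world_from_camera'])
    print(n,np.round(p['world_from_camera'],3).tolist(),np.round(p['camera_matrix'],1).tolist())
E
```

```text
0.0 [ 0.22109024 -0.58418709  0.23875257] [ 9.83684139e-01  1.79902712e-01 -1.49330913e-04 -7.11595441e-04] 0.08703151955929508 [-0.0412766  -0.09249037  0.37424732] 0.017
scene [[-0.636, -0.513, 0.576, -0.138], [-0.772, 0.416, -0.481, 0.587], [0.007, -0.75, -0.661, 0.89], [0.0, 0.0, 0.0, 1.0]] [[385.1, 0.0, 282.1], [0.0, 385.1, 205.4], [0.0, 0.0, 1.0]]
top [[-0.011, -0.918, 0.396, -0.061], [-1.0, 0.01, -0.004, 0.05], [-0.0, -0.396, -0.918, 1.495], [0.0, 0.0, 0.0, 1.0]] [[451.4, 0.0, 272.8], [0.0, 451.4, 207.3], [0.0, 0.0, 1.0]]
wrist [[0.354, -0.9, -0.253, 0.29], [-0.935, -0.341, -0.095, -0.559], [-0.001, 0.271, -0.963, 0.384], [0.0, 0.0, 0.0, 1.0]] [[350.1, 0.0, 277.6], [0.0, 350.1, 210.6], [0.0, 0.0, 1.0]]
```

View pics/scene0.png

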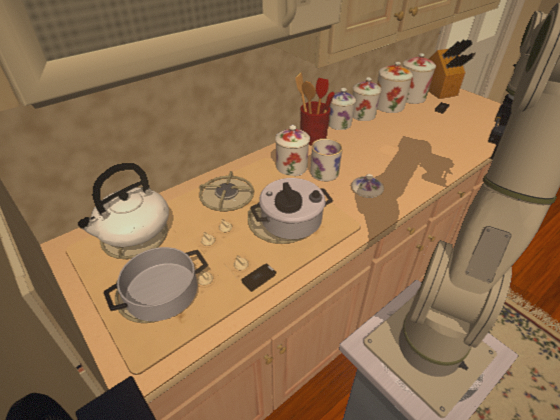

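View pics/top0.png

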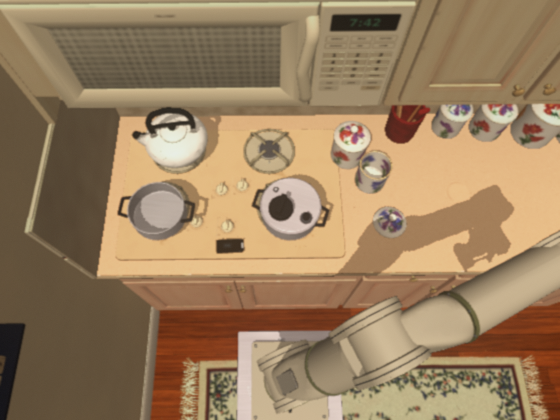

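The scene picture shows the pot on the right front burner (around 290,205 in both views). The pan is at (158,283) in scene and the phone at (258,277). I'll enlarge the pot.

```bash
cat > h.py <<'E'
import numpy as np,cv2
def load(n):
    z=np.load(n+'.npz'); return z['im'],z['d'],z['K'],z['T']
def cloud(d,K,T):
    v,u=np.mgrid[:d.shape[0],:d.shape[1]]
    P=np.stack([(u-K[0,2])/K[0,0]*d,(v-K[1,2])/K[1,1]*d,d],-1)
    return P@T[:3,:3].T+T[:3,3]
def atz(u,v,z,K,T):
    r=T[:3,:3]@np.array([(u-K[0,2])/K[0,0],(v-K[1,2])/K[1,1],1]); return T[:3,3]+r*(z-T[2,3])/r[2]
E
python3 - <<'E'
from h import *
im,d,K,T=load('top0')
c=im[160:255,240:345]; cv2.imwrite('pics/topc.png',cv2.resize(c,None,fx=6,fy=6,interpolation=cv2.INTER_CUBIC))
im2,d2,K2,T2=load('scene0')
c=im2[165:250,235:345]; cv2.imwrite('pics/scc.png',cv2.resize(c,None,fx=6,fy=6,interpolation=cv2.INTER_CUBIC))
P=cloud(d,K,T)
for (u,v) in [(290,195),(300,220),(281,208),(307,217),(230,245),(158,210),(375,165),(200,60),(200,100),(316,300),(230,190)]:
    print((u,v),np.round(P[v,u],3))
# lid flat
m=(abs(P[...,0]-.55)<.25)&(abs(P[...,1])<.2)
h=np.histogram(P[m][:,2],bins=np.arange(0,.25,.005));print([(round(a,3),b) for a,b in zip(h[1],h[0]) if b>20])
E
```

```text
(290, 195) [ 0.573 -0.014  0.128]
(300, 220) [ 0.475 -0.043  0.148]
(281, 208) [0.501 0.018 0.188]
(307, 217) [ 0.482 -0.065  0.157]
(230, 245) [0.438 0.192 0.014]
(158, 210) [0.561 0.445 0.041]
(375, 165) [ 0.738 -0.336  0.028]
(200, 60) [0.611 0.198 0.736]
(200, 100) [0.599 0.216 0.612]
(316, 300) [ 0.377 -0.157 -0.622]
(230, 190) [ 0.656  0.2   -0.002]
[(np.float64(0.0), np.int64(3098)), (np.float64(0.005), np.int64(691)), (np.float64(0.01), np.int64(228)), (np.float64(0.015), np.int64(183)), (np.float64(0.02), np.int64(99)), (np.float64(0.025), np.int64(69)), (np.float64(0.03), np.int64(47)), (np.float64(0.035), np.int64(66)), (np.float64(0.04), np.int64(35)), (np.float64(0.05), np.int64(27)), (np.float64(0.055), np.int64(36)), (np.float64(0.06), np.int64(27)), (np.float64(0.065), np.int64(35)), (np.float64(0.07), np.int64(33)), (np.float64(0.075), np.int64(28)), (np.float64(0.08), np.int64(37)), (np.float64(0.085), np.int64(34)), (np.float64(0.09), np.int64(35)), (np.float64(0.095), np.int64(51)), (np.float64(0.1), np.int64(111)), (np.float64(0.105), np.int64(107)), (np.float64(0.11), np.int64(26)), (np.float64(0.115), np.int64(21)), (np.float64(0.12), np.int64(118)), (np.float64(0.125), np.int64(659)), (np.float64(0.13), np.int64(1051)), (np.float64(0.135), np.int64(321)), (np.float64(0.14), np.int64(73)), (np.float64(0.145), np.int64(45)), (np.float64(0.15), np.int64(48)), (np.float64(0.155), np.int64(157)), (np.float64(0.16), np.int64(152)), (np.float64(0.165), np.int64(25)), (np.float64(0.185), np.int64(31)), (np.float64(0.19), np.int64(62)), (np.float64(0.195), np.int64(21))]
```

View pics/topc.png

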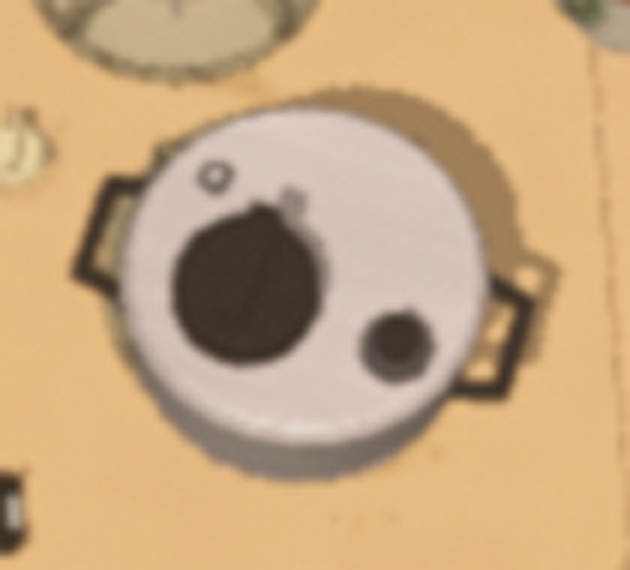

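View pics/scc.png

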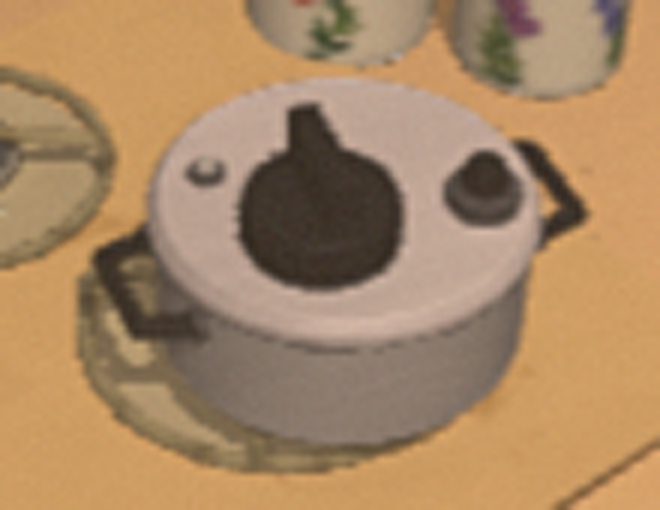

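View pics/wrist0.png

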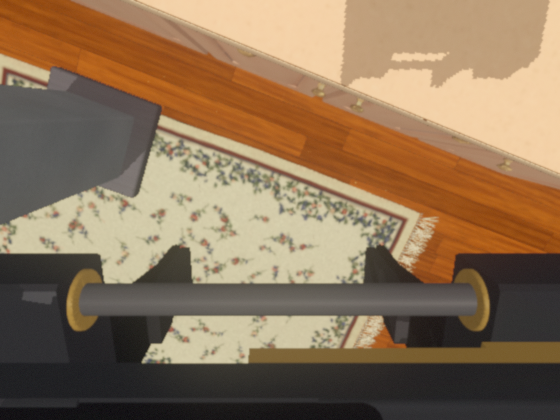

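The crops show the lid ellipse centred at about (291,206) in top, the cap at (280,207), the plunger at (306,217), the dome at (276,189), and the handles at the left and right.

Run:
```python
from h import *
from scipy.optimize import least_squares
im,d,K,T=load('top0'); im2,d2,K2,T2=load('scene0')
def pc(c,ox,oy): return (ox+c[0]/6-.4, oy+c[1]/6-.4)
# features: local xyz, top px, scene px
F=[([0,0,.092],pc((306,275),240,160),pc((345,210),235,165)),
   ([-.035,-.062,.118],pc((398,337),240,160),pc((489,165),235,165)),
   ([.035,.062,.104],pc((217,177),240,160),pc((207,170),235,165)),]
def proj(X,K,T):
    c=T[:3,:3].T@(X-T[:3,3]); return K[:2,:2]@(c[:2]/c[2])+K[:2,2]
def W(l,p):
    c,s=np.cos(p[2]),np.sin(p[2]); return np.array([p[0]+c*l[0]-s*l[1],p[1]+s*l[0]+c*l[1],p[3]+l[2]])
for use in ((1,1),(1,0),(0,1)):
    def f(p):
        r=[]
        for l,a,b in F:
            X=W(l,p)
            if use[0]: r+=list(proj(X,K,T)-a)
            if use[1]: r+=list(proj(X,K2,T2)-b)
        return r
    def g(p): return np.r_[f(p),(p[3]-.04)/.002]
    s=least_squares(g,[.52,-.02,0,.04]); p=s.x
    print(np.round(p,4),np.degrees(p[2]),np.round(s.fun,2))
    for n,l in [('neck',[-.03,.025,.092]),('grip',[-.03,.025,.137]),('plunger',[-.035,-.062,.118])]: print(n,np.round(W(l,p),4))
# height check
P=cloud(d,K,T); 
m=(np.hypot(P[...,0]-p[0],P[...,1]-p[1])<.095)&(P[...,2]>.1)
print('lid z',np.median(P[m&(P[...,2]<.145)][:,2]))
```

```text
[ 0.5344 -0.0134 -0.2913  0.0381] -16.688161026583096 [-0.52 -0.01  0.04 -2.47  0.25  0.95 -0.13  0.3  -0.82  0.85 -0.07 -0.67
 -0.97]
neck [0.5128 0.0191 0.1301]
grip [0.5128 0.0191 0.1751]
plunger [ 0.4831 -0.0628  0.1561]
[ 0.5357 -0.0146 -0.3095  0.04  ] -17.733904598415357 [-0.16 -0.62  0.35  0.59 -0.2  -0.01 -0.02]
neck [0.5148 0.0184 0.132 ]
grip [0.5148 0.0184 0.177 ]
plunger [ 0.4835 -0.063   0.158 ]
[ 0.5291 -0.0091 -0.2593  0.04  ] -14.855133587276448 [ 0.11 -1.52  0.11  0.76 -0.22  0.73 -0.  ]
neck [0.5065 0.0227 0.132 ]
grip [0.5065 0.0227 0.177 ]
plunger [ 0.4794 -0.0601  0.158 ]
lid z 0.1314339565344924
```

```bash
cat >> h.py <<'E'
from scipy.spatial.transform import Rotation as R
def down(yaw): return R.from_euler('z',yaw,degrees=True)*R.from_euler('x',180,degrees=True)
def pose():
    from bench import read_state
    s=read_state(); return s,np.array(s['ee_pos']),R.from_quat(s['eef_rot'])
def show():
    s,p,r=pose(); x=r.as_matrix()
    print('t %.2f p %s yaw %.1f tilt %s w %.4f F %s M %s q %s'%(s['time'],np.round(p,4),np.degrees(np.arctan2(x[1,0],x[0,0])),np.round(x[:2,2],4),s['width'],np.round(s['ft_force'],1),np.round(s['torque'],2),np.round(s['joint_positions'],2)))
def plan(pt,rt,n,jaw):
    s,p,r=pose(); pt=np.array(pt,float); D=(r.inv()*rt).as_rotvec()
    rows=[]
    for i in range(n):
        ri=r*R.from_rotvec(D*i/n); sh=ri.inv().apply((pt-p)/n)
        a=np.degrees(D/n); rows.append([round(x,1) for x in a]+[round(x,4) for x in sh]+[jaw])
    print('['+',\n'.join(map(str,rows))+']')
E
python3 - <<'E'
from h import *
show(); plan([.50,-.12,.30],down(92),16,1)
im,d,K,T=load('top0');P=cloud(d,K,T)
m=P[...,2]>.45; Q=P[m]; Q=Q[(abs(Q[:,1])<.3)]; 
for lo in np.arange(.45,.95,.05):
    q=Q[(Q[:,2]>=lo)&(Q[:,2]<lo+.05)]; print(round(lo,2),len(q), q[:,0].min() if len(q) else '')
E
```

```text
t 0.15 p [ 0.2211 -0.5843  0.2389] yaw 20.7 tilt [-0.0004  0.001 ] w 0.0871 F [-0.2 -0.4  0. ] M [ 0.    0.01 -0.01] q [ 1.19  0.33 -0.06  1.46  0.02  1.35 -0.09]
[[np.float64(-0.0), np.float64(-0.0), np.float64(-4.5), np.float64(0.0266), np.float64(-0.021), np.float64(-0.0038), 1],
[np.float64(-0.0), np.float64(-0.0), np.float64(-4.5), np.float64(0.0281), np.float64(-0.0188), np.float64(-0.0038), 1],
[np.float64(-0.0), np.float64(-0.0), np.float64(-4.5), np.float64(0.0295), np.float64(-0.0166), np.float64(-0.0038), 1],
[np.float64(-0.0), np.float64(-0.0), np.float64(-4.5), np.float64(0.0307), np.float64(-0.0143), np.float64(-0.0038), 1],
[np.float64(-0.0), np.float64(-0.0), np.float64(-4.5), np.float64(0.0317), np.float64(-0.0118), np.float64(-0.0038), 1],
[np.float64(-0.0), np.float64(-0.0), np.float64(-4.5), np.float64(0.0325), np.float64(-0.0093), np.float64(-0.0038), 1],
[np.float64(-0.0), np.float64(-0.0), np.float64(-4.5), np.float64(0.0332), np.float64(-0.0068), np.float64(-0.0038), 1],
[np.float64(-0.0), np.float64(-0.0), np.float64(-4.5), np.float64(0.0336), np.float64(-0.0
[... 587 characters left out ...]
np.float64(0.0089), np.float64(-0.0038), 1],
[np.float64(-0.0), np.float64(-0.0), np.float64(-4.5), np.float64(0.0319), np.float64(0.0114), np.float64(-0.0038), 1],
[np.float64(-0.0), np.float64(-0.0), np.float64(-4.5), np.float64(0.0309), np.float64(0.0138), np.float64(-0.0038), 1],
[np.float64(-0.0), np.float64(-0.0), np.float64(-4.5), np.float64(0.0297), np.float64(0.0162), np.float64(-0.0038), 1]]
0.45 844 -0.05188436181350907
0.5 750 -0.043292256524361424
0.55 1484 -0.03567430839123416
0.6 4359 -0.042947193754592716
0.65 5278 -0.04171589255711951
0.7 10542 -0.03702216099656987
0.75 4591 0.5667128615275092
0.8 4560 0.5701645679654628
0.85 6236 0.5832758833347231
0.9 27 0.5990208840586475
```

{"name": "send_rows", "arguments": {
  "steps": [
    [0, 0, -4.5, 0.0266, -0.021, -0.004, 1],
    [0, 0, -4.5, 0.0281, -0.0188, -0.004, 1],
    [0, 0, -4.5, 0.0295, -0.0166, -0.004, 1],
    [0, 0, -4.5, 0.0307, -0.0143, -0.004, 1],
    [0, 0, -4.5, 0.0317, -0.0118, -0.004, 1],
    [0, 0, -4.5, 0.0325, -0.0093, -0.004, 1],
    [0, 0, -4.5, 0.0332, -0.0068, -0.004, 1],
    [0, 0, -4.5, 0.0336, -0.0042, -0.004, 1],
    [0, 0, -4.5, 0.0338, -0.0016, -0.004, 1],
    [0, 0, -4.5, 0.0338, 0.0011, -0.004, 1]
  ],
  "force": 20
}}

```text
time: 1.15
ee_pos: [0.3925, -0.2835, 0.2764]
eef_rot: [0.834, 0.552, -0.002, -0.003]
ft_force: [0.1, -0.1, -0.4]
width: 0.0152
```

```bash
sed -i 's/round(x,1) for x in a/float(round(x,1)) for x in a/; s/round(x,4) for x in sh/float(round(x,4)) for x in sh/' h.py
python3 - <<'E'
from h import *
show(); plan([.50,-.12,.30],down(92),9,1)
E
```

```text
t 1.15 p [ 0.3925 -0.2835  0.2764] yaw 66.9 tilt [-0.0064  0.004 ] w 0.0152 F [ 0.1 -0.1 -0.4] M [-0.04 -0.09  0.08] q [ 0.9   0.03 -0.38  1.74  0.01  1.38  0.12]
[[-0.0, -0.0, -2.8, 0.0214, 0.0039, -0.0026, 1],
[-0.0, -0.0, -2.8, 0.0212, 0.0049, -0.0026, 1],
[-0.0, -0.0, -2.8, 0.0209, 0.0059, -0.0026, 1],
[-0.0, -0.0, -2.8, 0.0206, 0.0069, -0.0026, 1],
[-0.0, -0.0, -2.8, 0.0202, 0.0079, -0.0026, 1],
[-0.0, -0.0, -2.8, 0.0198, 0.0089, -0.0026, 1],
[-0.0, -0.0, -2.8, 0.0194, 0.0099, -0.0026, 1],
[-0.0, -0.0, -2.8, 0.0189, 0.0108, -0.0026, 1],
[-0.0, -0.0, -2.8, 0.0183, 0.0117, -0.0026, 1]]
```

{"name": "send_rows", "arguments": {
  "steps": [
    [0, 0, -2.8, 0.0214, 0.0039, -0.0026, 1],
    [0, 0, -2.8, 0.0212, 0.0049, -0.0026, 1],
    [0, 0, -2.8, 0.0209, 0.0059, -0.0026, 1],
    [0, 0, -2.8, 0.0206, 0.0069, -0.0026, 1],
    [0, 0, -2.8, 0.0202, 0.0079, -0.0026, 1],
    [0, 0, -2.8, 0.0198, 0.0089, -0.0026, 1],
    [0, 0, -2.8, 0.0194, 0.0099, -0.0026, 1],
    [0, 0, -2.8, 0.0189, 0.0108, -0.0026, 1],
    [0, 0, -2.8, 0.0183, 0.0117, -0.0026, 1],
    [0, 0, 0, 0, 0, 0, 1]
  ]
}}

```text
time: 2.15
ee_pos: [0.507, -0.1027, 0.3015]
eef_rot: [0.679, 0.734, -0.0, -0.004]
ft_force: [-0.1, 0.5, -0.2]
width: 0.0004
```

Run:
```python
from h import *
from bench import *
show()
p=camera_params('wrist'); im,d=camera('wrist')
cv2.imwrite('pics/w1.png',cv2.resize(im,(800,600)));np.savez('w1.npz',im=im,d=d,K=p['camera_matrix'],T=p['world_from_camera'])
```

```text
t 2.15 p [ 0.507  -0.1027  0.3015] yaw 94.4 tilt [-0.006   0.0054] w 0.0004 F [-0.1  0.5 -0.2] M [-0.04 -0.14  0.02] q [ 0.67  0.11 -0.59  1.61  0.06  1.44  0.14]
```

View pics/w1.png

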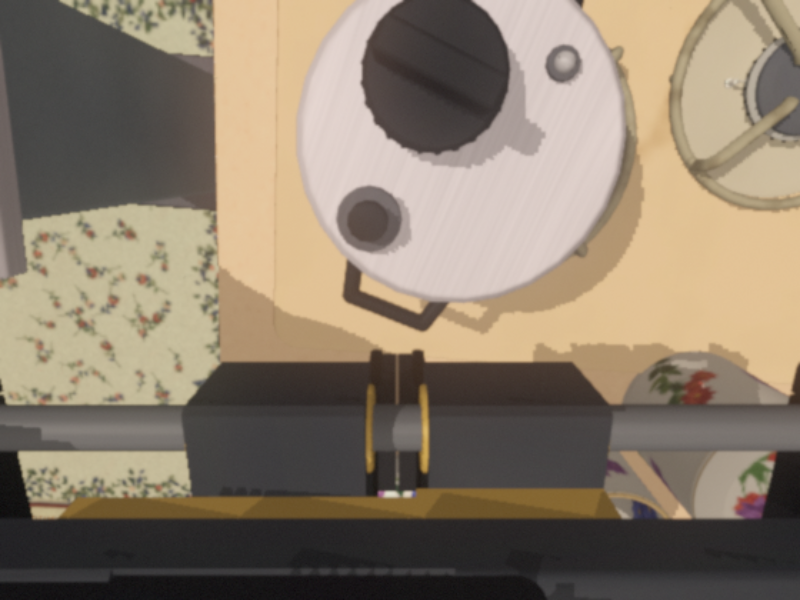

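The wrist picture (800x600 scale) shows the plunger button at (368,221), the dome at (563,62) and the cap disc centred at (436,72). The grip bar runs from upper left to lower right along the cap. I'll measure from an enlarged crop and the depth.

Run:
```python
from h import *
im,d,K,T=load('w1')
c=im[0:190,205:445]; c=cv2.convertScaleAbs(c,alpha=1.6,beta=20)
cv2.imwrite('pics/w1c.png',cv2.resize(c,(720,570),interpolation=cv2.INTER_CUBIC))
P=cloud(d,K,T)
z=P[...,2]; xy=P[...,:2]
m=(np.hypot(xy[...,0]-.535,xy[...,1]+.014)<.09)
lid=m&(abs(z-.131)<.008); print('lid',np.median(z[lid]),z[lid].std())
for u,v in [(257,155),(394,43),(305,50)]: print((u,v),np.round(P[v,u],4))
bar=m&(z>.182)&(z<.21); q=xy[bar]; print('bar',len(q),q.mean(0),np.median(z[bar]))
r=cv2.minAreaRect((q*1000).astype(np.float32)); print(r)
pl=m&(z>.150)&(z<.166)&(np.hypot(xy[...,0]-.483,xy[...,1]+.063)<.03); print('pl',pl.sum(),xy[pl].mean(0),np.median(z[pl]))
v,u=np.nonzero(pl); print(u.mean(),v.mean())
col=m&(z>.136)&(z<.150)&(np.hypot(xy[...,0]-.483,xy[...,1]+.063)<.03); print('col',col.sum(),xy[col].mean(0),np.median(z[col]))
cap=m&(z>.15)&(z<.172)&(np.hypot(xy[...,0]-.513,xy[...,1]-.019)<.05); print('cap',cap.sum(),xy[cap].mean(0),np.median(z[cap]))
for uv,zz in [((257.6,154.7),.158),((394,43),.143),((305,50),.16)]: print(np.round(atz(*uv,zz,K,T),4))
```

```text
lid 0.13175400287607453 0.0009923516383916445
(257, 155) [ 0.4855 -0.0636  0.1576]
(394, 43) [0.5879 0.0315 0.1431]
(305, 50) [0.5153 0.0128 0.192 ]
bar 2990 [0.51603722 0.01669019] 0.19247720915022196
((516.6598510742188, 17.309398651123047), (18.507732391357422, 65.95318603515625), 69.11258697509766)
pl 638 [ 0.48532675 -0.06321857] 0.15747548890339416
256.7931034482759 154.4514106583072
col 1015 [ 0.4857863  -0.06227515] 0.14369862361039593
cap 5851 [0.51595446 0.01436703] 0.1606037694045745
[ 0.486  -0.0633  0.158 ]
[0.588  0.0316 0.143 ]
[0.517  0.0182 0.16  ]
```

View pics/w1c.png

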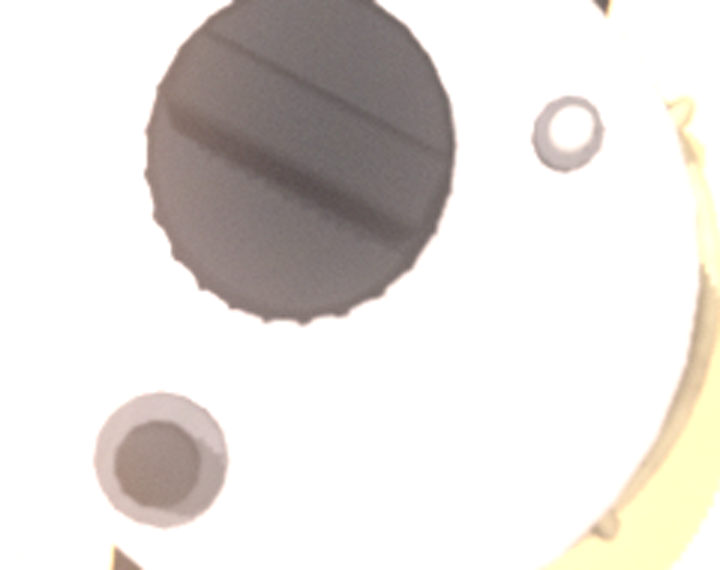

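Measurements: plunger top at (0.4856, −0.0632, 0.1577), and bar centre at (0.5163, 0.0173) with its top at 0.192. Bar yaw is −20.9° and pot yaw about −17.6°. Next I'll move above the plunger with closed fingers.

Run:
```python
from h import *
show(); plan([.4856,-.0632,.190],down(94),7,1)
```

```text
t 2.20 p [ 0.5065 -0.1042  0.3013] yaw 94.2 tilt [-0.0065  0.0048] w 0.0005 F [ 0.3 -0.5 -0.4] M [-0.07 -0.12 -0.02] q [ 0.67  0.11 -0.59  1.61  0.06  1.44  0.14]
[[-0.1, -0.0, 0.0, 0.006, -0.0024, 0.0159, 1],
[-0.1, -0.0, 0.0, 0.006, -0.0025, 0.0159, 1],
[-0.1, -0.0, 0.0, 0.006, -0.0025, 0.0159, 1],
[-0.1, -0.0, 0.0, 0.006, -0.0025, 0.0159, 1],
[-0.1, -0.0, 0.0, 0.006, -0.0025, 0.0159, 1],
[-0.1, -0.0, 0.0, 0.006, -0.0025, 0.0159, 1],
[-0.1, -0.0, 0.0, 0.006, -0.0025, 0.0159, 1]]
```

{"name": "send_rows", "arguments": {
  "steps": [
    [-0.1, 0, 0, 0.006, -0.0025, 0.0158, 1],
    [-0.1, 0, 0, 0.006, -0.0025, 0.0158, 1],
    [-0.1, 0, 0, 0.006, -0.0025, 0.0158, 1],
    [-0.1, 0, 0, 0.006, -0.0025, 0.0158, 1],
    [-0.1, 0, 0, 0.006, -0.0025, 0.0158, 1],
    [-0.1, 0, 0, 0.006, -0.0025, 0.0158, 1],
    [-0.1, 0, 0, 0.006, -0.0025, 0.0158, 1],
    [0, 0, 0, 0, 0, 0, 1],
    [0, 0, 0, 0, 0, 0, 1],
    [0, 0, 0, 0, 0, 0, 1]
  ]
}}

```text
time: 3.2
ee_pos: [0.4853, -0.0673, 0.1875]
eef_rot: [0.683, 0.731, 0.003, 0.001]
ft_force: [-0.1, -0.7, -0.1]
width: 0.0005
```

Run:
```python
from h import *
show(); plan([.4856,-.0632,.178],down(94),3,1)
```

```text
t 3.20 p [ 0.4853 -0.0673  0.1875] yaw 93.9 tilt [0.0048 0.0025] w 0.0005 F [-0.1 -0.7 -0.1] M [-0.05 -0.08 -0.03] q [ 0.64  0.11 -0.62  1.85  0.07  1.19  0.06]
[[0.1, -0.0, -0.0, 0.0014, 0.0002, 0.0032, 1],
[0.1, -0.0, -0.0, 0.0014, 0.0002, 0.0032, 1],
[0.1, -0.0, -0.0, 0.0014, 0.0002, 0.0032, 1]]
```

{"name": "send_rows", "arguments": {
  "steps": [
    [0, 0, 0, 0.002, 0, 0.003, 1],
    [0, 0, 0, 0.002, 0, 0.003, 1],
    [0, 0, 0, 0.001, 0, 0.003, 1],
    [0, 0, 0, 0, 0, 0.003, 1],
    [0, 0, 0, 0, 0, 0.003, 1],
    [0, 0, 0, 0, 0, 0.003, 1],
    [0, 0, 0, 0, 0, 0.002, 1],
    [0, 0, 0, 0, 0, 0.002, 1],
    [0, 0, 0, 0, 0, 0, 1],
    [0, 0, 0, 0, 0, 0, 1]
  ]
}}

```text
time: 4.2
ee_pos: [0.4866, -0.0629, 0.167]
eef_rot: [0.683, 0.73, 0.003, 0.003]
ft_force: [-1.8, -0.4, 6.7]
width: 0.0006
```

Run:
```python
from h import *
show()
```

```text
t 4.20 p [ 0.4866 -0.0629  0.167 ] yaw 93.8 tilt [0.0078 0.0009] w 0.0006 F [-1.8 -0.4  6.7] M [0.06 0.65 0.01] q [ 0.63  0.14 -0.63  1.88  0.09  1.14  0.04]
```

{"name": "send_rows", "arguments": {
  "steps": [
    [0, 0, 0, 0, 0, 0.002, 1],
    [0, 0, 0, 0, 0, 0.002, 1],
    [0, 0, 0, 0, 0, 0.002, 1],
    [0, 0, 0, 0, 0, 0.002, 1],
    [0, 0, 0, 0, 0, 0.002, 1],
    [0, 0, 0, 0, 0, 0.003, 1],
    [0, 0, 0, 0, 0, 0.003, 1],
    [0, 0, 0, 0, 0, 0.003, 1],
    [0, 0, 0, 0, 0, 0.003, 1],
    [0, 0, 0, 0, 0, 0.003, 1]
  ]
}}

```text
time: 5.2
ee_pos: [0.4869, -0.0626, 0.1645]
eef_rot: [0.684, 0.73, -0.002, 0.007]
ft_force: [-18.7, 1.7, 38.3]
width: 0.0009
```

Run:
```python
from h import *
show()
```

```text
t 5.20 p [ 0.4869 -0.0626  0.1645] yaw 93.7 tilt [ 0.0075 -0.0115] w 0.0009 F [-18.7   1.7  38.3] M [ 0.39  4.19 -0.03] q [ 0.62  0.14 -0.63  1.88  0.1   1.14  0.02]
```

The plunger bottomed: the tool moved 10.2 mm and the force rose steeply to 38 N. Retracting straight up.

{"name": "send_rows", "arguments": {
  "steps": [
    [0, 0, 0, 0, 0, -0.003, 1],
    [0, 0, 0, 0, 0, -0.006, 1],
    [0, 0, 0, 0, 0, -0.008, 1],
    [0, 0, 0, 0, 0, -0.012, 1],
    [0, 0, 0, 0, 0, -0.015, 1],
    [0, 0, -4, 0, 0, -0.015, -1],
    [0, 0, -6, 0, 0, -0.015, -1],
    [0, 0, -6, 0, 0, -0.01, -1],
    [0, 0, -6, 0, 0, 0, -1],
    [0, 0, 0, 0, 0, 0, -1]
  ]
}}

```text
time: 6.2
ee_pos: [0.4865, -0.0614, 0.2566]
eef_rot: [0.526, 0.85, -0.003, 0.007]
ft_force: [0.0, -0.0, -0.8]
width: 0.0327
```

Run:
```python
from h import *
from bench import *
show()
plan([.5163,.0173,.250],down(159.1),8,-1)
p=camera_params('top'); im,d=camera('top')
P=cloud(d,p['camera_matrix'],p['world_from_camera'])
p=camera_params('scene'); im2,d2=camera('scene')
P2=cloud(d2,p['camera_matrix'],p['world_from_camera'])
for n,Q in (('top',P),('scene',P2)):
    m=(np.hypot(Q[...,0]-.4856,Q[...,1]+.0632)<.011)&(Q[...,2]>.12)&(Q[...,2]<.18)
    print(n,m.sum(),np.round(np.sort(Q[m][:,2]),4)[-30:])
cv2.imwrite('pics/sc2.png',cv2.resize(im2[120:260,200:380],(720,560)))
```

```text
t 6.20 p [ 0.4865 -0.0614  0.2566] yaw 116.5 tilt [ 0.0095 -0.0121] w 0.0327 F [ 0.  -0.  -0.8] M [ 0.05 -0.14 -0.04] q [ 0.65  0.06 -0.64  1.76  0.05  1.33  0.46]
[[-0.0, 0.1, -5.3, 0.0071, 0.0077, 0.0007, -1],
[-0.0, 0.1, -5.3, 0.0064, 0.0084, 0.0008, -1],
[-0.0, 0.1, -5.3, 0.0056, 0.0089, 0.0008, -1],
[-0.0, 0.1, -5.3, 0.0047, 0.0094, 0.0008, -1],
[-0.0, 0.1, -5.3, 0.0039, 0.0098, 0.0008, -1],
[-0.0, 0.1, -5.3, 0.0029, 0.0101, 0.0008, -1],
[-0.0, 0.1, -5.3, 0.002, 0.0103, 0.0008, -1],
[-0.0, 0.1, -5.3, 0.001, 0.0105, 0.0008, -1]]
top 0 []
scene 33 [0.1444 0.1449 0.1455 0.1475 0.1511 0.1514 0.1526 0.1541 0.1551 0.1554
 0.1555 0.1556 0.1557 0.1557 0.156  0.1563 0.1566 0.1568 0.1569 0.1571
 0.1575 0.1575 0.1575 0.1576 0.1583 0.1587 0.1589 0.1597 0.16   0.1604]
```

View pics/sc2.png

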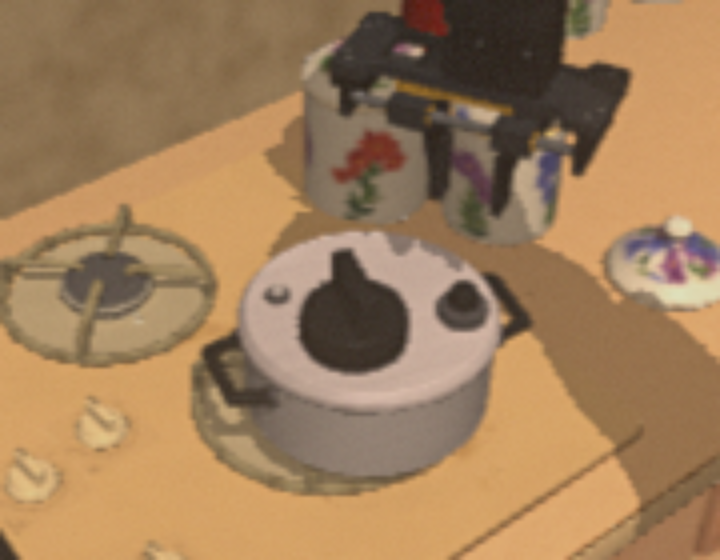

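The scene crop shows the plunger (465,300) standing up again, at a depth height of about 0.157, with the cap still in place. Moving over the bar.

{"name": "send_rows", "arguments": {
  "steps": [
    [0, 0.1, -5.3, 0.0071, 0.0077, 0.001, -1],
    [0, 0.1, -5.3, 0.0064, 0.0084, 0.001, -1],
    [0, 0.1, -5.3, 0.0056, 0.0089, 0.001, -1],
    [0, 0.1, -5.3, 0.0047, 0.0094, 0.001, -1],
    [0, 0.1, -5.3, 0.0039, 0.0098, 0.001, -1],
    [0, 0.1, -5.3, 0.0029, 0.0101, 0.001, -1],
    [0, 0.1, -5.3, 0.002, 0.0103, 0.001, -1],
    [0, 0.1, -5.3, 0.001, 0.0105, 0.001, -1],
    [0, 0, 0, 0, 0, 0, -1],
    [0, 0, 0, 0, 0, 0, -1]
  ]
}}

```text
time: 7.3
ee_pos: [0.5163, 0.0192, 0.2452]
eef_rot: [0.187, 0.982, -0.001, -0.003]
ft_force: [0.9, -0.3, -0.9]
width: 0.0871
```

Run:
```python
from h import *
show()
plan([.5163,.0173,.182],down(159.1),8,-1)
```

```text
t 7.30 p [0.5163 0.0192 0.2452] yaw 158.4 tilt [-0.0069 -0.001 ] w 0.0871 F [ 0.9 -0.3 -0.9] M [ 0.08 -0.13  0.  ] q [ 0.56  0.16 -0.75  1.7   0.11  1.33  0.98]
[[-0.0, -0.0, -0.1, -0.0001, -0.0002, 0.0079, -1],
[-0.0, -0.0, -0.1, -0.0001, -0.0002, 0.0079, -1],
[-0.0, -0.0, -0.1, -0.0001, -0.0002, 0.0079, -1],
[-0.0, -0.0, -0.1, -0.0001, -0.0002, 0.0079, -1],
[-0.0, -0.0, -0.1, -0.0001, -0.0002, 0.0079, -1],
[-0.0, -0.0, -0.1, -0.0001, -0.0002, 0.0079, -1],
[-0.0, -0.0, -0.1, -0.0001, -0.0002, 0.0079, -1],
[-0.0, -0.0, -0.1, -0.0001, -0.0002, 0.0079, -1]]
```

{"name": "send_rows", "arguments": {
  "steps": [
    [0, 0, -0.1, 0, -0.0002, 0.008, -1],
    [0, 0, -0.1, 0, -0.0002, 0.008, -1],
    [0, 0, -0.1, 0, -0.0002, 0.008, -1],
    [0, 0, -0.1, 0, -0.0002, 0.008, -1],
    [0, 0, -0.1, 0, -0.0002, 0.008, -1],
    [0, 0, -0.1, 0, -0.0002, 0.008, -1],
    [0, 0, -0.1, 0, -0.0002, 0.006, -1],
    [0, 0, 0, 0, 0, 0.003, -1],
    [0, 0, 0, 0, 0, 0, -1],
    [0, 0, 0, 0, 0, 0, -1]
  ]
}}

```text
time: 8.3
ee_pos: [0.5142, 0.0154, 0.1821]
eef_rot: [0.186, 0.983, -0.002, -0.004]
ft_force: [0.7, -0.1, -0.3]
width: 0.0869
```

Run:
```python
from h import *
show()
plan([.5163,.0173,.182],down(159.1),2,-1)
```

```text
t 8.30 p [0.5142 0.0154 0.1821] yaw 158.6 tilt [-0.0089 -0.0017] w 0.0869 F [ 0.7 -0.1 -0.3] M [ 0.03 -0.17  0.01] q [ 0.55  0.21 -0.74  1.79  0.15  1.21  0.96]
[[-0.1, -0.2, -0.3, -0.0006, 0.0013, 0.0, -1],
[-0.1, -0.2, -0.3, -0.0006, 0.0013, 0.0, -1]]
```

{"name": "send_rows", "arguments": {
  "steps": [
    [0, -0.3, -0.3, -0.0008, 0.0015, 0, -1],
    [0, -0.2, -0.3, -0.0008, 0.0015, 0, -1],
    [0, 0, 0, 0, 0, 0, 1],
    [0, 0, 0, 0, 0, 0, 1],
    [0, 0, 0, 0, 0, 0, 1],
    [0, 0, 0, 0, 0, 0, 1],
    [0, 0, 0, 0, 0, 0, 1],
    [0, 0, 0, 0, 0, 0, 1],
    [0, 0, 0, 0, 0, 0, 1],
    [0, 0, 0, 0, 0, 0, 1]
  ],
  "force": 40
}}

```text
time: 9.3
ee_pos: [0.5177, 0.0179, 0.1832]
eef_rot: [0.18, 0.984, -0.002, 0.002]
ft_force: [0.1, 0.5, 0.6]
width: 0.0313
```

Run:
```python
from h import *
show()
```

```text
t 9.30 p [0.5177 0.0179 0.1832] yaw 159.2 tilt [ 0.0021 -0.0054] w 0.0313 F [0.1 0.5 0.6] M [ 0.05 -0.17 -0.01] q [ 0.55  0.21 -0.75  1.79  0.16  1.2   0.96]
```

{"name": "send_rows", "arguments": {
  "steps": [
    [0, 0, 0, 0, 0, 0, 1],
    [0, 0, 0, 0, 0, 0, 1],
    [0, 0, 0, 0, 0, 0, 1],
    [0, 0, 0, 0, 0, 0, 1],
    [0, 0, -2, 0, 0, 0, 1],
    [0, 0, -2, 0, 0, 0, 1],
    [0, 0, -2, 0, 0, 0, 1],
    [0, 0, -2, 0, 0, 0, 1],
    [0, 0, -2, 0, 0, 0, 1],
    [0, 0, -2, 0, 0, 0, 1]
  ]
}}

```text
time: 10.3
ee_pos: [0.5183, 0.018, 0.1833]
eef_rot: [0.073, 0.997, -0.002, 0.002]
ft_force: [0.5, 0.9, -0.8]
width: 0.0177
```

Run:
```python
from h import *
show()
```

```text
t 10.30 p [0.5183 0.018  0.1833] yaw 171.6 tilt [ 0.0035 -0.0049] w 0.0177 F [ 0.5  0.9 -0.8] M [ 0.15 -0.32 -0.04] q [ 0.57  0.22 -0.77  1.78  0.17  1.2   1.17]
```

{"name": "send_rows", "arguments": {
  "steps": [
    [0, 0, -2, 0, 0, 0, 1],
    [0, 0, -2, 0, 0, 0, 1],
    [0, 0, -2, 0, 0, 0, 1],
    [0, 0, -2, 0, 0, 0, 1],
    [0, 0, -2, 0, 0, 0, 1],
    [0, 0, -1, 0, 0, 0, 1],
    [0, 0, -1, 0, 0, 0, 1],
    [0, 0, -1, 0, 0, 0, 1],
    [0, 0, -1, 0, 0, 0, 1],
    [0, 0, -1, 0, 0, 0, 1]
  ]
}}

```text
time: 11.3
ee_pos: [0.5192, 0.016, 0.1833]
eef_rot: [-0.058, 0.998, -0.002, 0.002]
ft_force: [2.6, 1.0, -1.0]
width: 0.0197
```

Run:
```python
from h import *
show()
```

```text
t 11.30 p [0.5192 0.016  0.1833] yaw -173.3 tilt [ 0.0048 -0.0037] w 0.0197 F [ 2.6  1.  -1. ] M [ 0.43 -0.61 -1.46] q [ 0.6   0.22 -0.8   1.78  0.18  1.2   1.43]
```

Counter-clockwise, a hard stop appeared: Mz is −1.46 N·m and the jaws were pushed open by 2 mm. So I'll turn the other way, clockwise.

{"name": "send_rows", "arguments": {
  "steps": [
    [0, 0, 3, 0, 0, 0, 1],
    [0, 0, 4, 0, 0, 0, 1],
    [0, 0, 4, 0, 0, 0, 1],
    [0, 0, 4, 0, 0, 0, 1],
    [0, 0, 4, 0, 0, 0, 1],
    [0, 0, 4, 0, 0, 0, 1],
    [0, 0, 4, 0, 0, 0, 1],
    [0, 0, 4, 0, 0, 0, 1],
    [0, 0, 3, 0, 0, 0, 1],
    [0, 0, 0, 0, 0, 0, 1]
  ]
}}

```text
time: 12.3
ee_pos: [0.5187, 0.0187, 0.1833]
eef_rot: [0.234, 0.972, -0.003, 0.003]
ft_force: [0.8, -0.3, -1.3]
width: 0.0181
```

Run:
```python
from h import *
from bench import *
show()
p=camera_params('wrist'); im,d=camera('wrist')
cv2.imwrite('pics/w2.png',cv2.resize(cv2.convertScaleAbs(im,alpha=1.5,beta=20),(800,600)));np.savez('w2.npz',im=im,d=d,K=p['camera_matrix'],T=p['world_from_camera'])
```

```text
t 12.30 p [0.5187 0.0187 0.1833] yaw 152.9 tilt [ 0.005  -0.0069] w 0.0181 F [ 0.8 -0.3 -1.3] M [-0.02 -0.39  0.01] q [ 0.53  0.21 -0.73  1.79  0.16  1.2   0.85]
```

View pics/w2.png

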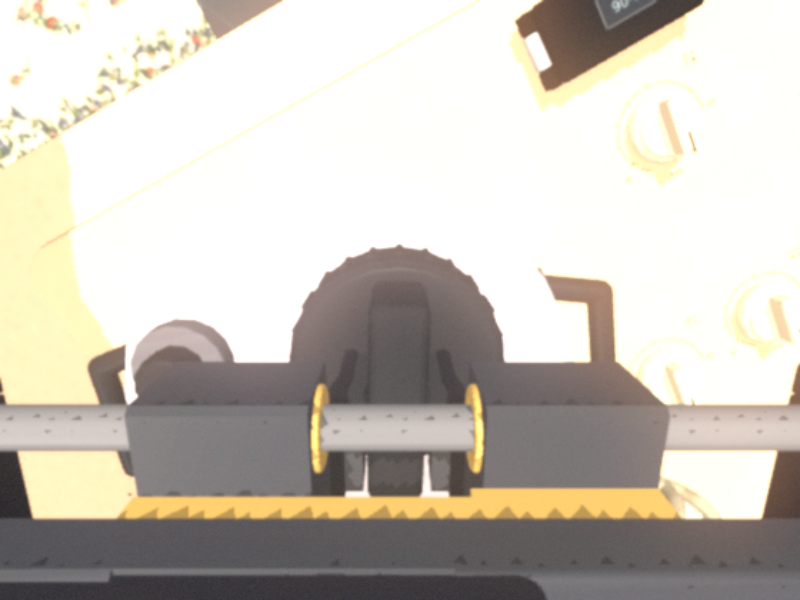

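The bar is seated straight between the pads at (400,370). I'll keep turning clockwise.

{"name": "send_rows", "arguments": {
  "steps": [
    [0, 0, 3, 0, 0, 0, 1],
    [0, 0, 5, 0, 0, 0, 1],
    [0, 0, 5, 0, 0, 0, 1],
    [0, 0, 5, 0, 0, 0, 1],
    [0, 0, 5, 0, 0, 0, 1],
    [0, 0, 5, 0, 0, 0, 1],
    [0, 0, 5, 0, 0, 0, 1],
    [0, 0, 5, 0, 0, 0, 1],
    [0, 0, 5, 0, 0, 0, 1],
    [0, 0, 3, 0, 0, 0, 1]
  ]
}}

```text
time: 13.35
ee_pos: [0.518, 0.0184, 0.1832]
eef_rot: [0.594, 0.804, -0.003, 0.005]
ft_force: [-0.5, -0.2, 0.3]
width: 0.0177
```

Run:
```python
from h import *
show()
```

```text
t 13.35 p [0.518  0.0184 0.1832] yaw 107.0 tilt [ 0.0037 -0.0106] w 0.0177 F [-0.5 -0.2  0.3] M [ 0.12 -0.02  0.03] q [ 0.46  0.19 -0.65  1.79  0.14  1.2   0.07]
```

It turned freely (Mz about 0, bar aligned). I'll turn a little further and level the tool before lifting.

Run:
```python
from h import *
plan([.518,.0184,.1832],down(100.5),3,1)
```

```text
[[0.0, 0.2, 2.2, 0.0, -0.0, -0.0, 1],
[0.0, 0.2, 2.2, 0.0, -0.0, -0.0, 1],
[0.0, 0.2, 2.2, 0.0, -0.0, -0.0, 1]]
```

{"name": "send_rows", "arguments": {
  "steps": [
    [0, 0, 2, 0, 0, 0, 1],
    [0, 0, 2, 0, 0, 0, 1],
    [0, 0, 2, 0, 0, 0, 1],
    [0, 0, 0, 0, 0, 0, 1],
    [0, 0, 0, 0, 0, 0, 1],
    [0, 0, 0, 0, 0, -0.002, 1],
    [0, 0, 0, 0, 0, -0.002, 1],
    [0, 0, 0, 0, 0, -0.002, 1],
    [0, 0, 0, 0, 0, 0, 1],
    [0, 0, 0, 0, 0, 0, 1]
  ]
}}

```text
time: 14.35
ee_pos: [0.5176, 0.018, 0.1894]
eef_rot: [0.631, 0.776, -0.004, 0.005]
ft_force: [-0.2, -1.2, -3.0]
width: 0.018
```

Run:
```python
from h import *
show()
plan([.518,.0184,.2832],down(100.5),10,1)
```

```text
t 14.35 p [0.5176 0.018  0.1894] yaw 101.8 tilt [ 0.0028 -0.0129] w 0.0180 F [-0.2 -1.2 -3. ] M [-0.17 -0.35 -0.  ] q [ 0.45  0.19 -0.64  1.78  0.13  1.21 -0.02]
[[0.0, 0.1, 0.1, -0.0001, 0.0001, -0.0094, 1],
[0.0, 0.1, 0.1, -0.0001, 0.0001, -0.0094, 1],
[0.0, 0.1, 0.1, -0.0001, 0.0001, -0.0094, 1],
[0.0, 0.1, 0.1, -0.0001, 0.0001, -0.0094, 1],
[0.0, 0.1, 0.1, -0.0, 0.0, -0.0094, 1],
[0.0, 0.1, 0.1, -0.0, 0.0, -0.0094, 1],
[0.0, 0.1, 0.1, -0.0, 0.0, -0.0094, 1],
[0.0, 0.1, 0.1, -0.0, 0.0, -0.0094, 1],
[0.0, 0.1, 0.1, 0.0, 0.0, -0.0094, 1],
[0.0, 0.1, 0.1, 0.0, 0.0, -0.0094, 1]]
```

It rose 6 mm, past the catch, with only about the cap's weight on the wrist. Lifting on.

{"name": "send_rows", "arguments": {
  "steps": [
    [0, 0.1, 0, 0, 0, -0.005, 1],
    [0, 0.1, 0, 0, 0, -0.006, 1],
    [0, 0.1, 0, 0, 0, -0.008, 1],
    [0, 0.1, 0, 0, 0, -0.01, 1],
    [0, 0.1, 0, 0, 0, -0.012, 1],
    [0, 0.1, 0, 0, 0, -0.012, 1],
    [0, 0, 0, 0, 0, -0.012, 1],
    [0, 0, 0, 0, 0, -0.012, 1],
    [0, 0, 0, 0, 0, -0.008, 1],
    [0, 0, 0, 0, 0, 0, 1]
  ]
}}

```text
time: 15.35
ee_pos: [0.5175, 0.0194, 0.2839]
eef_rot: [0.63, 0.776, 0.0, 0.001]
ft_force: [0.4, -0.5, -1.6]
width: 0.0177
```

Run:
```python
from h import *
show()
plan([.518,.0184,.2832],down(101),3,1)
```

```text
t 15.35 p [0.5175 0.0194 0.2839] yaw 101.9 tilt [ 0.0022 -0.0013] w 0.0177 F [ 0.4 -0.5 -1.6] M [ 0.08 -0.09  0.  ] q [ 0.47  0.12 -0.64  1.65  0.07  1.4   0.03]
[[0.0, 0.0, 0.3, -0.0004, 0.0001, 0.0002, 1],
[0.0, 0.0, 0.3, -0.0003, 0.0001, 0.0002, 1],
[0.0, 0.0, 0.3, -0.0003, 0.0001, 0.0002, 1]]
```

Settle with one holding call, then check with pictures.

{"name": "send_rows", "arguments": {
  "steps": [
    [0, 0, 0, 0, 0, 0, 1],
    [0, 0, 0, 0, 0, 0, 1],
    [0, 0, 0, 0, 0, 0, 1],
    [0, 0, 0, 0, 0, 0, 1],
    [0, 0, 0, 0, 0, 0, 1],
    [0, 0, 0, 0, 0, 0, 1],
    [0, 0, 0, 0, 0, 0, 1],
    [0, 0, 0, 0, 0, 0, 1],
    [0, 0, 0, 0, 0, 0, 1],
    [0, 0, 0, 0, 0, 0, 1]
  ]
}}

```text
time: 16.35
ee_pos: [0.5166, 0.0192, 0.2817]
eef_rot: [0.63, 0.776, -0.001, -0.0]
ft_force: [-0.2, 0.1, -1.6]
width: 0.0175
```

Run:
```python
from h import *
from bench import *
show()
p=camera_params('scene'); im2,d2=camera('scene'); P=cloud(d2,p['camera_matrix'],p['world_from_camera'])
cv2.imwrite('pics/sc3.png',cv2.resize(im2[60:340,90:400],(800,600)))
w,_=camera('wrist'); cv2.imwrite('pics/w3.png',cv2.convertScaleAbs(w,alpha=1.5,beta=20))
z=P[...,2]; c=(P[...,0]-.5175)**2+(P[...,1]-.018)**2<.045**2
print('cap z range',np.percentile(z[c&(z>.2)&(z<.27)],[1,5,50,95]))
m=(np.hypot(P[...,0]-.4856,P[...,1]+.0632)<.011)&(z>.12)&(z<.18)
print('plunger z',m.sum(),np.percentile(z[m],80) if m.sum() else '')
```

```text
t 16.35 p [0.5166 0.0192 0.2817] yaw 101.9 tilt [-0.0013 -0.001 ] w 0.0175 F [-0.2  0.1 -1.6] M [-0.01 -0.1  -0.03] q [ 0.47  0.12 -0.64  1.65  0.07  1.4   0.03]
cap z range [0.23119291 0.23406399 0.25704635 0.26635076]
plunger z 33 0.15742406538799744
```

View pics/sc3.png

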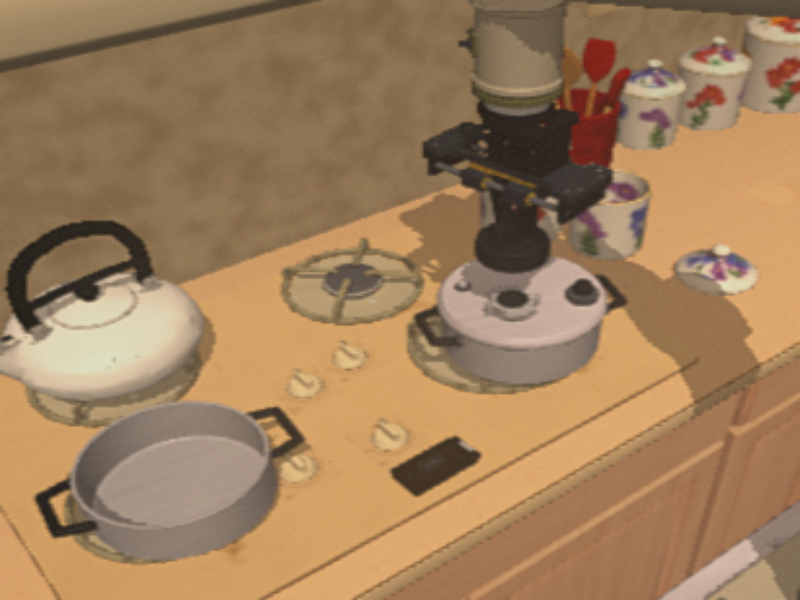

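View pics/w3.png

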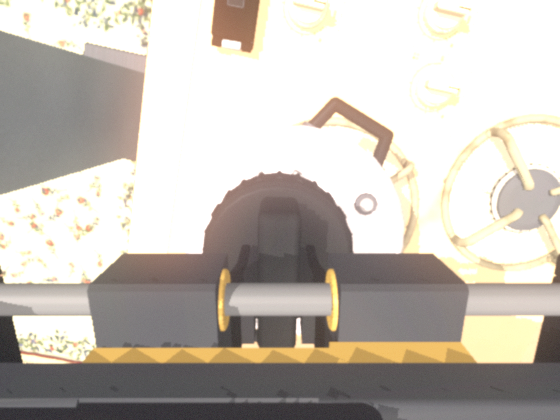

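The scene picture shows the bare neck on the lid at (513,303), the cap held level above it at (512,245), and the plunger up at (582,292). The pan, phone and jar have not moved. The lift is 98.5 mm. Handing in.

```bash
python3 -c "
from bench import *
print(close_job())"
```

```text
the job is handed in; nothing more can be done
None
```

The cap is off and held level in the gripper, about 10 cm above its neck, and the job is handed in at about 16.5 s.

- **Plunger:** I pushed it down until it bottomed, about 10 mm of travel, with the force rising steeply to 38 N. It then sprang back to its rest height, measured at about 0.157 m both straight after and at the end.
- **Cap direction:** Turned counter-clockwise, it met the hard stop, with 1.5 N·m on the wrist, and the bar slipped a little in the pads. Turned clockwise, the bar seated straight again and the cap moved freely to about 60° from the pot's x, so it loosens clockwise.
- **Last checks:** The tool had risen 98.5 mm, its tilt was under 0.15°, and the grip width was a steady 17.5 mm. The wrist force was about 1.6 N, which matches the cap's weight.
- **Surroundings:** The picture shows the bare neck under the cap, and the pan, phone and jar where they stood. I judged those three by eye and did not re-measure them. No check failed.

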